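# Sort the sample pots on the clean bench

### The arm

A 7-joint arm with a two-finger parallel gripper is mounted at the origin on the work surface. World frame = base frame: x ahead of the robot, y to its left, z up, the work surface at z = 0. Lengths are in m, angles in rad, forces in N, time in s.
With the tool pointing down it reaches from about 0.4 to 0.875 m from the base axis. Payload 19.3 kg.
Tool frame: the origin (TCP) lies at the very end of the fingers, on their centre line; the grasp point (between the pads) lies 19 mm behind it; z points along the fingers, y is the line along which they close (so a half turn about z gives the same grasp; the last joint's range is limited). The gripper opens to 85 mm and grips with 20 to 120 N. Pads are 22 mm wide; open, the fingers measure 114 mm over their backs; the gripper's body (76 mm by 85 mm) begins 54 mm behind the grasp point. The pads swing forward as they close: fully open they stand 13 mm farther back than shut.
Start: joints at [-1.174, 0.521, -0.036, 1.599, 0.021, 1.021, -0.113], TCP at [0.281, 0.558, 0.231] pointing down, gripper open.
Joint ranges: [-2.91, 2.91], [-0.3, 2.13], [-1.5, 1.42], [0.17, 2.43], [-1.26, 4.41], [0.16, 1.93], [-2.52, 2.52]. Speed limits (rad/s): [1.89, 1.89, 2.39, 2.39, 3.01, 3.01, 3.01].

### API

Orientations are given as [roll, pitch, yaw] about the fixed x, y, z axes, in that order (R = Rz(yaw) Ry(pitch) Rx(roll)).
In Python, from workcell import monitor, optics, job_done gives the robot as it stands.
- The arm moves only by the shell command python3 -m handwheel 'ROWS' [FORCE]. ROWS is JSON, a list of rows, each an object of numbers: "dx", "dy", "dz": the shift along the tool's x, y, z in cm; "wx", "wy", "wz": the turn, a rotation vector about the tool's x, y, z in rad; "claw": the opening in per cent of the stroke, from 0 (shut) to 100 (fully open). A call has 1 to 8 rows; each row shifts and turns the commanded pose from where the row before left it, along the tool's axes as they then stand; what a row does not reach is not made up. A row lasts 1/8 s, in which the tool goes at most 62.5 mm and 10.7 degrees, less where a joint would pass 70% of its speed; a pose out of reach is approached as far as the arm can. A call with a gripper value outside its range is refused whole. The fingers move at their own pace and stop on an object; FORCE is the grip in N (left out, the last holds). Time passes only in rows, so rows that do not move let the fingers close. It gives the time, the measured TCP pose, the force, the opening and the grip force at its end, in the units of the state.
- monitor.observe(): the state, without advancing time (a new reading comes with each control period).
- optics.grab_frame(name): name is "scene" or "top"; returns a dict with "frame" (400x640x3 uint8, blue, green, red), "fovy" (degrees; the focal length in pixels is half the picture's height over the tangent of half this angle, whatever the lens; pixels are square), "cx", "cy" (the principal point, pixels), "R" (3x3) and "t" (3): a world point X has camera coordinates R X + t. Camera axes: x right, y down, z forward; pixel columns grow to the right and rows downward; lengths in m; the calibration is good to about 2 mm. A picture is of the moment at which its call begins. There is no depth.
- job_done(): hands the job in; it is judged then, once.
Trained networks look in the newest picture that a camera, given by its name, has taken for a name from the list of things; names that differ only in an ending like _2 or _b are one class to them, and where a whole thing is asked for, a point or a joint stands for the part that bears it (a point fixed in the world has none). Each returns a list of dicts, best first, with "p" (0 to 1); they miss things now and then, are a little off and sometimes report something else, mostly with a low value. They report only what shows in the picture. A call takes as long as a camera call.
- optics.masks_of(name, camera): "region" (400x640 bool, what is visible of it) and "rect" ([left, top, width, height] in pixels, round what is visible of it).
The state is a dict: "clock": time; "qpos": joint angles; "qd": joint speeds; "joint_efforts": joint torques, N m; "position": TCP position; "tool_rot": TCP orientation; "force": force on the tool from outside, world axes, zero at the start; "moment": the same for the moment, N m; "grip_width": finger opening in m; "finger_force": force on a finger pad.
Only numpy, scipy, OpenCV 4.12 (cv2) and the standard library are available. Lean on these libraries where they do the work, as an engineer would, in place of code of your own. Each camera call takes 0.05 s, during which the arm holds its last target. There are 200 camera calls.

### The job

Put the red-capped spent pot into the red discard bin first, before you move any of the others. Then stand the two blue-capped pots upright in the blue tray and the two yellow-capped pots upright in the yellow tray, one in each bay. Leave the amber bottle where it stands.

Things in the scene. Friction and masses are not known exactly. Their poses are not given: they have to be found in the camera images.
- red_pot_mid (a point): red-capped sample pot: white cylinder with a red screw cap of the same width (top 18 mm), 40 mm diameter, 70 mm tall, standing upright, loose, about 80 g. Origin at its centre, 35 mm above its underside; z along its axis (up)
- blue_pot_a_mid (a point): blue-capped sample pot: white cylinder with a blue screw cap of the same width (top 18 mm), 40 mm diameter, 70 mm tall, standing upright, loose, about 80 g. Origin at its centre, 35 mm above its underside; z along its axis (up)
- blue_pot_b_mid (a point): blue-capped sample pot: white cylinder with a blue screw cap of the same width (top 18 mm), 40 mm diameter, 70 mm tall, standing upright, loose, about 80 g. Origin at its centre, 35 mm above its underside; z along its axis (up)
- yellow_pot_a_mid (a point): yellow-capped sample pot: white cylinder with a yellow screw cap of the same width (top 18 mm), 40 mm diameter, 70 mm tall, standing upright, loose, about 80 g. Origin at its centre, 35 mm above its underside; z along its axis (up)
- yellow_pot_b_mid (a point): yellow-capped sample pot: white cylinder with a yellow screw cap of the same width (top 18 mm), 40 mm diameter, 70 mm tall, standing upright, loose, about 80 g. Origin at its centre, 35 mm above its underside; z along its axis (up)
- amber_bottle_mid (a point): amber glass bottle with paper label and black cap, 40 mm diameter, 82 mm tall, loose, standing among the pots: not to be moved. Origin half-way up, 41 mm above its underside
- blue_tray: blue tray fixed to the bench, 76 mm (its x) by 150 mm (its y), walls only 16 mm high, 5 mm thick, floor 4 mm thick. A 5 mm wall across the middle divides it into two equal bays, each 66 mm (x) by 67.5 mm (y) inside with a white disc on its floor; bay centres at x = 0, y = +36 and -36 mm in the tray's frame. Origin: centre of its underside, z up, turned a little about the vertical
- yellow_tray: yellow tray fixed to the bench, 76 mm (its x) by 150 mm (its y), walls only 16 mm high, 5 mm thick, floor 4 mm thick. A 5 mm wall across the middle divides it into two equal bays, each 66 mm (x) by 67.5 mm (y) inside with a white disc on its floor; bay centres at x = 0, y = +36 and -36 mm in the tray's frame. Origin: centre of its underside, z up, turned a little about the vertical
- discard_bin: red open discard bin without divider, fixed to the bench, 100 mm (its x) by 150 mm (its y) outside, 35 mm high, walls and floor 4 mm. Origin: centre of its underside, z up, turned a little about the vertical

How it is judged:
On the way:
1. the red-capped pot lies or stands released in the discard bin while the other four pots are still where they were at the start (within 40 mm) (x of red_pot_mid in the frame of discard_bin between -0.046 and 0.046 m and y of red_pot_mid in the frame of discard_bin between -0.071 and 0.071 m and z of red_pot_mid in the frame of discard_bin below 0.046 m and contact force between red_pot and the fingers below 0.1 N and distance of each of blue_pot_a_mid, blue_pot_b_mid, yellow_pot_a_mid, yellow_pot_b_mid from where it was at the start of the episode below 0.04 m), for 0.2 s.
At the end, for the whole second after the job is handed in: Red-capped pot inside the bin (centre under 46 mm above its underside). Blue pots in the blue tray, yellow in the yellow, one per bay on its floor (centre within 18 mm of the bay's middle along each axis, tilt under 0.12 rad). All released, slower than 0.02 m/s (x of red_pot_mid in the frame of discard_bin between -0.046 and 0.046 m and y of red_pot_mid in the frame of discard_bin between -0.071 and 0.071 m and z of red_pot_mid in the frame of discard_bin below 0.046 m and contact force between red_pot and the fingers below 0.1 N and ((x of blue_pot_a_mid in the frame of blue_tray between -0.018 and 0.018 m and y of blue_pot_a_mid in the frame of blue_tray between 0.018 and 0.055 m and z of blue_pot_a_mid in the frame of blue_tray between 0.034 and 0.043 m and angle between each of blue_pot_a_mid, blue_pot_b_mid's own z axis and vertical below 0.12 rad and x of blue_pot_b_mid in the frame of blue_tray between -0.018 and 0.018 m and y of blue_pot_b_mid in the frame of blue_tray between -0.055 and -0.018 m and z of blue_pot_b_mid in the frame of blue_tray between 0.034 and 0.043 m) or (x of blue_pot_a_mid in the frame of blue_tray between -0.018 and 0.018 m and y of blue_pot_a_mid in the frame of blue_tray between -0.055 and -0.018 m and z of blue_pot_a_mid in the frame of blue_tray between 0.034 and 0.043 m and angle between each of blue_pot_a_mid, blue_pot_b_mid's own z axis and vertical below 0.12 rad and x of blue_pot_b_mid in the frame of blue_tray between -0.018 and 0.018 m and y of blue_pot_b_mid in the frame of blue_tray between 0.018 and 0.055 m and z of blue_pot_b_mid in the frame of blue_tray between 0.034 and 0.043 m)) and ((x of yellow_pot_a_mid in the frame of yellow_tray between -0.018 and 0.018 m and y of yellow_pot_a_mid in the frame of yellow_tray between 0.018 and 0.055 m and z of yellow_pot_a_mid in the frame of yellow_tray between 0.034 and 0.043 m and angle between each of yellow_pot_a_mid, yellow_pot_b_mid's own z axis and vertical below 0.12 rad and x of yellow_pot_b_mid in the frame of yellow_tray between -0.018 and 0.018 m and y of yellow_pot_b_mid in the frame of yellow_tray between -0.055 and -0.018 m and z of yellow_pot_b_mid in the frame of yellow_tray between 0.034 and 0.043 m) or (x of yellow_pot_a_mid in the frame of yellow_tray between -0.018 and 0.018 m and y of yellow_pot_a_mid in the frame of yellow_tray between -0.055 and -0.018 m and z of yellow_pot_a_mid in the frame of yellow_tray between 0.034 and 0.043 m and angle between each of yellow_pot_a_mid, yellow_pot_b_mid's own z axis and vertical below 0.12 rad and x of yellow_pot_b_mid in the frame of yellow_tray between -0.018 and 0.018 m and y of yellow_pot_b_mid in the frame of yellow_tray between 0.018 and 0.055 m and z of yellow_pot_b_mid in the frame of yellow_tray between 0.034 and 0.043 m)) and linear speed of each of red_pot, blue_pot_a, blue_pot_b, yellow_pot_a, yellow_pot_b below 0.02 m/s); the robot touches nothing.
It fails at once if the amber bottle is shifted by more than 30 mm or knocked over (distance of amber_bottle_mid from where it was at the start of the episode above 0.03 m or angle between amber_bottle_mid's own z axis and vertical above 0.5 rad).
It also fails if it takes over 115 s, if anything falls off the work surface, if the arm or the gripper's body presses on something with over 40 N, if the wrist force passes 120 N, or if a joint passes its speed limit or range.

## Working session

There is one attempt and no reset: what is moved stays moved. The work goes in short steps, Python scripts to look and compute and a shell command to move; the robot and the scene stay as the last step left them, time stands still between calls to the robot, and variables do not carry over. Pictures are saved under pics/ and viewed, at most 14 in all, crops included, and the job is handed in when it is done.

```bash
mkdir -p pics
python3 - <<'E'
from workcell import monitor, optics
import cv2, numpy as np
s=monitor.observe(); print(s)
for n in("top","scene"):
    f=optics.grab_frame(n); cv2.imwrite(f"pics/{n}0.png",f["frame"]); print(n,f["fovy"],f["cx"],f["cy"],np.round(f["R"],4).tolist(),np.round(f["t"],4).tolist())
E
```

```text
{'clock': 0.0, 'qpos': array([-1.17420423,  0.52204965, -0.03631788,  1.59996404,  0.02122638,
        1.02110052, -0.112782  ]), 'qd': array([ 0.00117111,  0.00103146, -0.00221947, -0.00023139,  0.00185361,
       -0.00136492, -0.00011255]), 'joint_efforts': array([-1.75703855e-03, -9.27100754e+01,  1.97935089e+00, -3.69936204e+01,
        1.78254145e-02,  8.22803500e-03,  6.67732451e-06]), 'position': array([0.28116451, 0.55782861, 0.23071938]), 'tool_rot': array([-3.14046175e+00,  1.07158992e-04,  2.67481339e+00]), 'force': array([ 0.58101834, -0.1739972 , -0.15971641]), 'moment': array([0.04067663, 0.01862519, 0.03012049]), 'finger_force': 0.0, 'grip_width': 0.08531953677116733}
top 56.74295943475623 317.4752547136879 198.87319654348596 [[-0.0035, -0.9999, -0.0108], [-0.996, 0.0044, -0.0895], [0.0895, 0.0105, -0.9959]] [0.0177, 0.4869, 0.8997]
scene 49.24915765067745 322.8163316343246 203.49050561778367 [[0.5165, 0.8561, -0.0163], [0.6751, -0.4188, -0.6073], [-0.5268, 0.3026, -0.7943]] [-0.2693, -0.289, 1.3096]
```

View pics/top0.png

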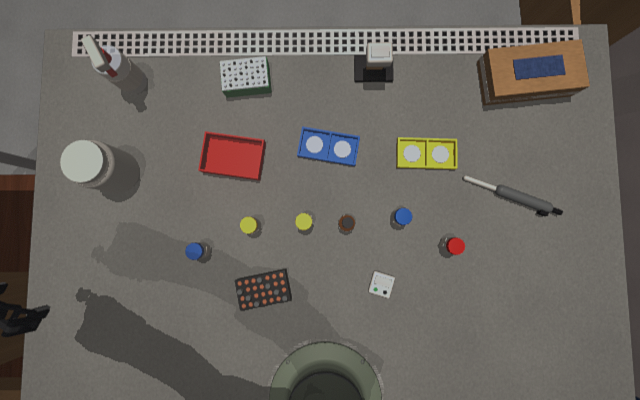

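View pics/scene0.png

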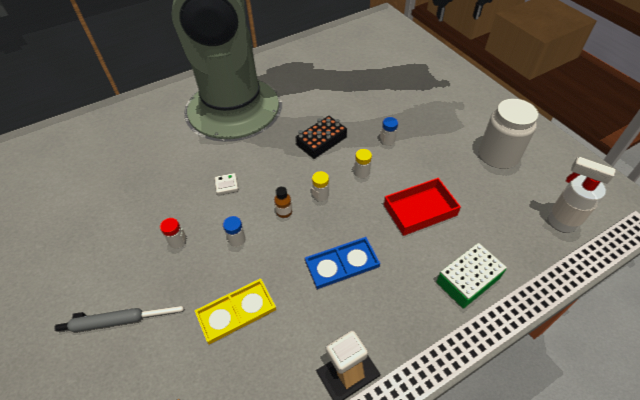

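The top view shows the pots and bottle in a rough row: red (456,246), blue (403,216) and (195,251), yellow (304,222) and (249,225), amber (347,223). The bin is at (232,156), the blue tray at (329,147) and the yellow tray at (427,154). The scene view shows the same layout with nothing occluded. Next I'll measure positions.

```bash
cat > h.py <<'E'
from workcell import monitor, optics
import cv2, numpy as np
def proj_plane(f,uv,z):
    fl=200/np.tan(np.radians(f["fovy"]/2)); R=np.array(f["R"]); t=np.array(f["t"])
    d=R.T@np.array([(uv[0]-f["cx"])/fl,(uv[1]-f["cy"])/fl,1]); c=-R.T@t
    return (c+d*(z-c[2])/d[2])[:2]
HUE={"red":[(0,6),(174,180)],"yellow":[(24,34)],"blue":[(102,122)]}
def blobs(f,col):
    h=cv2.cvtColor(f["frame"],cv2.COLOR_BGR2HSV); m=0
    for a,b in HUE[col]: m=m|cv2.inRange(h,(a,150,60),(b,255,255))
    n,l,s,c=cv2.connectedComponentsWithStats(m)
    return [(s[i,4],c[i],(l==i).astype(np.uint8)) for i in range(1,n) if s[i,4]>80]
def todo(x,y,z=None):
    s=monitor.observe(); p=s["position"]; print("TCP",p.round(4),"rpy",s["tool_rot"].round(3),"dx(cm)=Y",(y-p[1])*100,"dy=X",(x-p[0])*100)
E
python3 - <<'E'
from h import *
for cam in("top","scene"):
    f=optics.grab_frame(cam)
    for col in HUE:
        for a,c,m in blobs(f,col):
            if a<600:
                print(cam,col,"cap",a,c.round(1),proj_plane(f,c,.066 if cam=="top" else .0635).round(4))
            elif cam=="top":
                z=.035 if col=="red" else .016
                r=cv2.minAreaRect(cv2.findContours(m,0,1)[0][0])
                B=np.array([proj_plane(f,q,z) for q in cv2.boxPoints(r)]); print(col,"container",a,B.mean(0).round(4),B.round(3).tolist())
                if col!="red":
                    hull=np.zeros_like(m); cv2.fillPoly(hull,[cv2.boxPoints(r).astype(int)],1)
                    hs=cv2.cvtColor(f["frame"],cv2.COLOR_BGR2HSV)
                    w=((hs[...,1]<60)&(hs[...,2]>120)&(hull>0)).astype(np.uint8)
                    n,l,s,cc=cv2.connectedComponentsWithStats(w)
                    for i in range(1,n):
                        if s[i,4]>80: print("  disc",s[i,4],proj_plane(f,cc[i],.004).round(4))
E
```

```text
red container 2141 [0.5963 0.2309] [[0.558, 0.311], [0.657, 0.3], [0.635, 0.15], [0.535, 0.163]]
top red cap 249 [455.3 245.8] [ 0.3717 -0.306 ]
yellow container 1182 [ 0.6027 -0.2598] [[0.642, -0.186], [0.641, -0.335], [0.564, -0.333], [0.565, -0.185]]
  disc 228 [ 0.6052 -0.2251]
  disc 229 [ 0.6028 -0.2975]
top yellow cap 191 [247.7 224.9] [0.4221 0.1801]
blue container 828 [ 0.6216 -0.0145] [[0.597, 0.061], [0.671, 0.049], [0.647, -0.09], [0.572, -0.077]]
  disc 223 [0.6303 0.0243]
  disc 228 [ 0.6173 -0.0472]
top blue cap 215 [402.9 216.2] [ 0.4413 -0.1856]
top blue cap 191 [193.3 250.8] [0.3619 0.3073]
scene red cap 141 [590.2 183.6] [0.7767 0.5816]
scene red cap 275 [169.4 226.3] [ 0.3704 -0.3065]
scene yellow cap 162 [363.3 154.7] [0.4173 0.1827]
scene yellow cap 186 [320.1 177.6] [0.4251 0.0519]
scene blue cap 168 [389.8 123.6] [0.3603 0.3068]
scene blue cap 249 [232.  224.7] [ 0.4399 -0.1856]
```

```bash
python3 -m handwheel '[{"wz":0.184,"claw":100},{"wz":0.184},{"wz":0.184},{"wz":0.184},{"wz":0.184},{"wz":0.184},{}]' 40
```

```text
schema error: expected keys dx, dy, dz, wx, wy, wz, claw
```

```bash
python3 -m handwheel '[{"dx":0,"dy":0,"dz":0,"wx":0,"wy":0,"wz":0.184,"claw":100},{"dx":0,"dy":0,"dz":0,"wx":0,"wy":0,"wz":0.184,"claw":100},{"dx":0,"dy":0,"dz":0,"wx":0,"wy":0,"wz":0.184,"claw":100},{"dx":0,"dy":0,"dz":0,"wx":0,"wy":0,"wz":0.184,"claw":100},{"dx":0,"dy":0,"dz":0,"wx":0,"wy":0,"wz":0.184,"claw":100},{"dx":0,"dy":0,"dz":0,"wx":0,"wy":0,"wz":0.184,"claw":100}]' 40
```

```text
clock: 0.95
position: [0.2812, 0.5581, 0.2312]
tool_rot: [-3.141, 0.0, 1.565]
force: [0.3, 0.5, 0.9]
grip_width: 0.0855
finger_force: 0.0
```

```bash
python3 -m handwheel '[{"dx":-4.5,"dy":2.5},{"dx":-4.5,"dy":2.5},{"dx":-4.5,"dy":2.5},{"dx":-4.5,"dy":2.5},{"dx":-4.5,"dy":2.5},{"dx":-4.5,"dy":2.5},{"dx":-4.5,"dy":2.5},{"dx":-4.5,"dy":2.5}]'
```

```text
schema error: expected keys dx, dy, dz, wx, wy, wz, claw
```

```bash
python3 -m handwheel '[{"dx":-4.5,"dy":2.5,"dz":0,"wx":0,"wy":0,"wz":0,"claw":100},{"dx":-4.5,"dy":2.5,"dz":0,"wx":0,"wy":0,"wz":0,"claw":100},{"dx":-4.5,"dy":2.5,"dz":0,"wx":0,"wy":0,"wz":0,"claw":100},{"dx":-4.5,"dy":2.5,"dz":0,"wx":0,"wy":0,"wz":0,"claw":100},{"dx":-4.5,"dy":2.5,"dz":0,"wx":0,"wy":0,"wz":0,"claw":100},{"dx":-4.5,"dy":2.5,"dz":0,"wx":0,"wy":0,"wz":0,"claw":100},{"dx":-4.5,"dy":2.5,"dz":0,"wx":0,"wy":0,"wz":0,"claw":100},{"dx":-4.5,"dy":2.5,"dz":0,"wx":0,"wy":0,"wz":0,"claw":100}]'
```

```text
clock: 1.95
position: [0.4819, 0.1966, 0.2314]
tool_rot: [3.141, -0.0, 1.571]
force: [0.7, 0.2, -0.8]
grip_width: 0.0854
finger_force: 0.0
```

```bash
python3 -m handwheel '[{"dx":-5,"dy":0,"dz":0,"wx":0,"wy":0,"wz":0,"claw":100},{"dx":-5,"dy":0,"dz":0,"wx":0,"wy":0,"wz":0,"claw":100},{"dx":-5,"dy":0,"dz":0,"wx":0,"wy":0,"wz":0,"claw":100},{"dx":-5,"dy":0,"dz":0,"wx":0,"wy":0,"wz":0,"claw":100},{"dx":-5,"dy":0,"dz":0,"wx":0,"wy":0,"wz":0,"claw":100},{"dx":-5,"dy":-2,"dz":0,"wx":0,"wy":0,"wz":0,"claw":100},{"dx":-5,"dy":-2,"dz":0,"wx":0,"wy":0,"wz":0,"claw":100},{"dx":-5,"dy":-2,"dz":0,"wx":0,"wy":0,"wz":0,"claw":100}]'
```

```text
clock: 2.95
position: [0.4205, -0.2033, 0.2314]
tool_rot: [3.141, -0.0, 1.571]
force: [1.2, 0.8, -0.1]
grip_width: 0.0854
finger_force: 0.0
```

```bash
python3 -m handwheel '[{"dx":-5.2,"dy":-2.5,"dz":0,"wx":0,"wy":0,"wz":0,"claw":100},{"dx":-5.1,"dy":-2.5,"dz":0,"wx":0,"wy":0,"wz":0,"claw":100},{"dx":0,"dy":0,"dz":5,"wx":0,"wy":0,"wz":0,"claw":100},{"dx":0,"dy":0,"dz":5,"wx":0,"wy":0,"wz":0,"claw":100},{"dx":0,"dy":0,"dz":5,"wx":0,"wy":0,"wz":0,"claw":100},{"dx":0,"dy":0,"dz":4.8,"wx":0,"wy":0,"wz":0,"claw":100},{"dx":0,"dy":0,"dz":0,"wx":0,"wy":0,"wz":0,"claw":100}]'
```

```text
clock: 3.82
position: [0.3695, -0.3041, 0.0312]
tool_rot: [-3.137, -0.003, 1.57]
force: [0.3, 0.1, 0.8]
grip_width: 0.0852
finger_force: 0.0
```

```bash
python3 -m handwheel '[{"dx":0,"dy":0,"dz":0,"wx":0,"wy":0,"wz":0,"claw":20},{"dx":0,"dy":0,"dz":0,"wx":0,"wy":0,"wz":0,"claw":20},{"dx":0,"dy":0,"dz":0,"wx":0,"wy":0,"wz":0,"claw":20},{"dx":0,"dy":0,"dz":0,"wx":0,"wy":0,"wz":0,"claw":20},{"dx":0,"dy":0,"dz":0,"wx":0,"wy":0,"wz":0,"claw":20},{"dx":0,"dy":0,"dz":0,"wx":0,"wy":0,"wz":0,"claw":20}]' 40
```

```text
clock: 4.58
position: [0.3721, -0.3053, 0.0349]
tool_rot: [3.139, 0.001, 1.571]
force: [-2.1, 1.6, 17.8]
grip_width: 0.0392
finger_force: 38.0
```

```bash
python3 -m handwheel '[{"dx":0,"dy":0,"dz":-4,"wx":0,"wy":0,"wz":0,"claw":20},{"dx":0,"dy":0,"dz":-4.5,"wx":0,"wy":0,"wz":0,"claw":20},{"dx":0,"dy":0,"dz":-4.5,"wx":0,"wy":0,"wz":0,"claw":20},{"dx":4.5,"dy":3,"dz":0,"wx":0,"wy":0,"wz":0,"claw":20},{"dx":4.5,"dy":3,"dz":0,"wx":0,"wy":0,"wz":0,"claw":20},{"dx":4.5,"dy":3,"dz":0,"wx":0,"wy":0,"wz":0,"claw":20},{"dx":4.5,"dy":3,"dz":0,"wx":0,"wy":0,"wz":0,"claw":20},{"dx":4.5,"dy":3,"dz":0,"wx":0,"wy":0,"wz":0,"claw":20}]'
```

```text
clock: 5.58
position: [0.5222, -0.0781, 0.1644]
tool_rot: [3.14, -0.0, 1.571]
force: [-0.6, -0.5, -0.5]
grip_width: 0.039
finger_force: 40.9
```

```bash
python3 -m handwheel '[{"dx":4.5,"dy":3,"dz":0,"wx":0,"wy":0,"wz":0,"claw":20},{"dx":4.5,"dy":3,"dz":0,"wx":0,"wy":0,"wz":0,"claw":20},{"dx":4.5,"dy":1.2,"dz":0,"wx":0,"wy":0,"wz":0,"claw":20},{"dx":4.5,"dy":0,"dz":0,"wx":0,"wy":0,"wz":0,"claw":20},{"dx":4.5,"dy":0,"dz":0,"wx":0,"wy":0,"wz":0,"claw":20},{"dx":4.5,"dy":0,"dz":0,"wx":0,"wy":0,"wz":0,"claw":20},{"dx":4.3,"dy":0,"dz":0,"wx":0,"wy":0,"wz":0,"claw":20},{"dx":0,"dy":0,"dz":0,"wx":0,"wy":0,"wz":0,"claw":20}]'
```

```text
clock: 6.58
position: [0.5924, 0.2373, 0.1638]
tool_rot: [3.141, -0.002, 1.576]
force: [-0.0, -1.0, -1.5]
grip_width: 0.0389
finger_force: 40.9
```

```bash
python3 -m handwheel '[{"dx":0,"dy":0,"dz":4.5,"wx":0,"wy":0,"wz":0,"claw":20},{"dx":0,"dy":0,"dz":4,"wx":0,"wy":0,"wz":0,"claw":20},{"dx":0,"dy":0,"dz":3,"wx":0,"wy":0,"wz":0,"claw":20},{"dx":0,"dy":0,"dz":0.9,"wx":0,"wy":0,"wz":0,"claw":20},{"dx":0,"dy":0,"dz":0,"wx":0,"wy":0,"wz":0,"claw":60},{"dx":0,"dy":0,"dz":0,"wx":0,"wy":0,"wz":0,"claw":60},{"dx":0,"dy":0,"dz":0,"wx":0,"wy":0,"wz":0,"claw":60},{"dx":0,"dy":0,"dz":0,"wx":0,"wy":0,"wz":0,"claw":60}]'
```

```text
clock: 7.58
position: [0.5935, 0.2333, 0.0398]
tool_rot: [3.141, -0.0, 1.571]
force: [0.8, 0.0, -0.2]
grip_width: 0.0516
finger_force: 0.0
```

```bash
python3 -m handwheel '[{"dx":0,"dy":0,"dz":-4,"wx":0,"wy":0,"wz":0,"claw":60},{"dx":0,"dy":0,"dz":-4,"wx":0,"wy":0,"wz":0,"claw":60},{"dx":0,"dy":0,"dz":-4,"wx":0,"wy":0,"wz":0,"claw":60},{"dx":0,"dy":-4.3,"dz":0,"wx":0,"wy":0,"wz":0,"claw":100},{"dx":0,"dy":-4.3,"dz":0,"wx":0,"wy":0,"wz":0,"claw":100}]'
python3 - <<'E'
from h import *
f=optics.grab_frame("top"); cv2.imwrite("pics/top1.png",f["frame"])
for col in HUE:
    print(col,[(int(a),c.round().tolist(),proj_plane(f,c,.066).round(3).tolist()) for a,c,m in blobs(f,col)])
todo(.361,.307)
E
```

```text
clock: 8.2
position: [0.5063, 0.233, 0.1597]
tool_rot: [3.141, -0.001, 1.57]
force: [0.4, 0.1, -0.8]
grip_width: 0.0842
finger_force: 0.0
red [(1735, [236.0, 155.0], [0.589, 0.21])]
yellow [(1184, [426.0, 153.0], [0.591, -0.245])]
blue [(839, [333.0, 147.0], [0.608, -0.022]), (214, [403.0, 216.0], [0.441, -0.186]), (205, [194.0, 251.0], [0.362, 0.307])]
TCP [0.5012 0.2331 0.1592] rpy [-3.138 -0.     1.572] dx(cm)=Y 7.386978298206795 dy=X -14.016617287523125
```

View pics/top1.png

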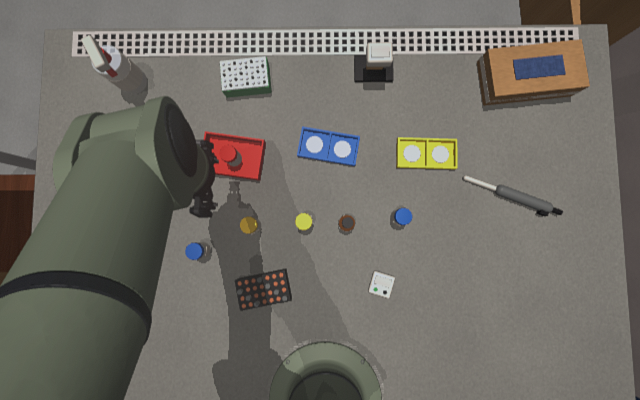

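The red pot stands in the bin at (229,155), and the other four pots haven't moved. Next is the blue pot at (194,251).

```bash
python3 -m handwheel '[{"dx":1.9,"dy":-3.5,"dz":0,"wx":0,"wy":0,"wz":0,"claw":100},{"dx":1.9,"dy":-3.5,"dz":0,"wx":0,"wy":0,"wz":0,"claw":100},{"dx":1.9,"dy":-3.5,"dz":0,"wx":0,"wy":0,"wz":0,"claw":100},{"dx":1.7,"dy":-3.5,"dz":0,"wx":0,"wy":0,"wz":0,"claw":100},{"dx":0,"dy":0,"dz":4.2,"wx":0,"wy":0,"wz":0,"claw":100},{"dx":0,"dy":0,"dz":4.2,"wx":0,"wy":0,"wz":0,"claw":100},{"dx":0,"dy":0,"dz":4.1,"wx":0,"wy":0,"wz":0,"claw":100},{"dx":0,"dy":0,"dz":0,"wx":0,"wy":0,"wz":0,"claw":100}]'
```

```text
clock: 9.25
position: [0.3665, 0.3059, 0.0328]
tool_rot: [-3.139, 0.003, 1.57]
force: [-0.4, -0.3, 0.8]
grip_width: 0.0854
finger_force: 0.0
```

```bash
python3 -m handwheel '[{"dx":0,"dy":0,"dz":0,"wx":0,"wy":0,"wz":0,"claw":20},{"dx":0,"dy":0,"dz":0,"wx":0,"wy":0,"wz":0,"claw":20},{"dx":0,"dy":0,"dz":0,"wx":0,"wy":0,"wz":0,"claw":20},{"dx":0,"dy":0,"dz":0,"wx":0,"wy":0,"wz":0,"claw":20},{"dx":0,"dy":0,"dz":0,"wx":0,"wy":0,"wz":0,"claw":20},{"dx":0,"dy":0,"dz":0,"wx":0,"wy":0,"wz":0,"claw":20}]' 40
```

```text
clock: 10.0
position: [0.3677, 0.3078, 0.0356]
tool_rot: [3.14, -0.002, 1.571]
force: [-2.6, -1.7, 17.6]
grip_width: 0.0393
finger_force: 38.1
```

```bash
python3 -m handwheel '[{"dx":0,"dy":0,"dz":-4,"wx":0,"wy":0,"wz":0,"claw":20},{"dx":0,"dy":0,"dz":-4.5,"wx":0,"wy":0,"wz":0,"claw":20},{"dx":0,"dy":0,"dz":-4.5,"wx":0,"wy":0,"wz":0,"claw":20},{"dx":-4,"dy":3.8,"dz":0,"wx":0,"wy":0,"wz":0,"claw":20},{"dx":-4,"dy":3.8,"dz":0,"wx":0,"wy":0,"wz":0,"claw":20},{"dx":-4,"dy":3.8,"dz":0,"wx":0,"wy":0,"wz":0,"claw":20},{"dx":-4,"dy":3.8,"dz":0,"wx":0,"wy":0,"wz":0,"claw":20},{"dx":-4,"dy":3.8,"dz":0,"wx":0,"wy":0,"wz":0,"claw":20}]'
```

```text
clock: 11.0
position: [0.5584, 0.1059, 0.1652]
tool_rot: [3.141, -0.001, 1.571]
force: [0.2, 0.4, -1.7]
grip_width: 0.039
finger_force: 40.8
```

```bash
python3 -m handwheel '[{"dx":-4,"dy":3.8,"dz":0,"wx":0,"wy":0,"wz":0,"claw":20},{"dx":-4,"dy":3.7,"dz":0,"wx":0,"wy":0,"wz":0,"claw":20},{"dx":0,"dy":0,"dz":0,"wx":0,"wy":0,"wz":0,"claw":20},{"dx":0,"dy":0,"dz":0,"wx":0,"wy":0,"wz":0,"claw":20}]'; python3 -c "
from h import *
todo(.630,.0245)"
```

```text
clock: 11.5
position: [0.6319, 0.0274, 0.1646]
tool_rot: [-3.141, -0.0, 1.571]
force: [-0.7, 0.9, -1.3]
grip_width: 0.0387
finger_force: 40.8
TCP [0.6319 0.0274 0.1646] rpy [-3.141 -0.     1.571] dx(cm)=Y -0.2949043305906656 dy=X -0.1923118040992544
```

```bash
python3 -m handwheel '[{"dx":-0.3,"dy":-0.2,"dz":4.5,"wx":0,"wy":0,"wz":0,"claw":20},{"dx":0,"dy":0,"dz":4,"wx":0,"wy":0,"wz":0,"claw":20},{"dx":0,"dy":0,"dz":3,"wx":0,"wy":0,"wz":0,"claw":20},{"dx":0,"dy":0,"dz":1.1,"wx":0,"wy":0,"wz":0,"claw":20},{"dx":0,"dy":0,"dz":0,"wx":0,"wy":0,"wz":0,"claw":60},{"dx":0,"dy":0,"dz":0,"wx":0,"wy":0,"wz":0,"claw":60},{"dx":0,"dy":0,"dz":0,"wx":0,"wy":0,"wz":0,"claw":60},{"dx":0,"dy":0,"dz":0,"wx":0,"wy":0,"wz":0,"claw":60}]'
```

```text
clock: 12.5
position: [0.6304, 0.0243, 0.0387]
tool_rot: [3.141, -0.0, 1.571]
force: [0.5, -0.3, -1.1]
grip_width: 0.0515
finger_force: 0.0
```

```bash
python3 -m handwheel '[{"dx":0,"dy":0,"dz":-4,"wx":0,"wy":0,"wz":0,"claw":60},{"dx":0,"dy":0,"dz":-4,"wx":0,"wy":0,"wz":0,"claw":60},{"dx":0,"dy":0,"dz":-4,"wx":0,"wy":0,"wz":0,"claw":60},{"dx":-4,"dy":-4,"dz":0,"wx":0,"wy":0,"wz":0,"claw":100},{"dx":-4,"dy":-4,"dz":0,"wx":0,"wy":0,"wz":0,"claw":100},{"dx":-4,"dy":-4,"dz":0,"wx":0,"wy":0,"wz":0,"claw":100},{"dx":-4,"dy":-4,"dz":0,"wx":0,"wy":0,"wz":0,"claw":100},{"dx":0,"dy":0,"dz":0,"wx":0,"wy":0,"wz":0,"claw":100}]'
python3 - <<'E'
from h import *
f=optics.grab_frame("scene"); cv2.imwrite("pics/scene1.png",f["frame"])
for col in ("blue","yellow"):
    print(col,[(int(a),c.round().tolist(),proj_plane(f,c,.0635).round(3).tolist()) for a,c,m in blobs(f,col)])
todo(.4405,-.1856)
E
```

```text
clock: 13.5
position: [0.4677, -0.1387, 0.1589]
tool_rot: [-3.142, 0.0, 1.565]
force: [0.7, 0.5, 1.1]
grip_width: 0.0856
finger_force: 0.0
blue [(260, [232.0, 225.0], [0.44, -0.186]), (1648, [342.0, 261.0], [0.646, -0.026])]
yellow [(161, [363.0, 155.0], [0.417, 0.183]), (186, [320.0, 178.0], [0.425, 0.052]), (1759, [233.0, 310.0], [0.628, -0.266])]
TCP [ 0.4696 -0.137   0.1588] rpy [ 3.141 -0.     1.568] dx(cm)=Y -4.8604337355983604 dy=X -2.905888265363626
```

View pics/scene1.png

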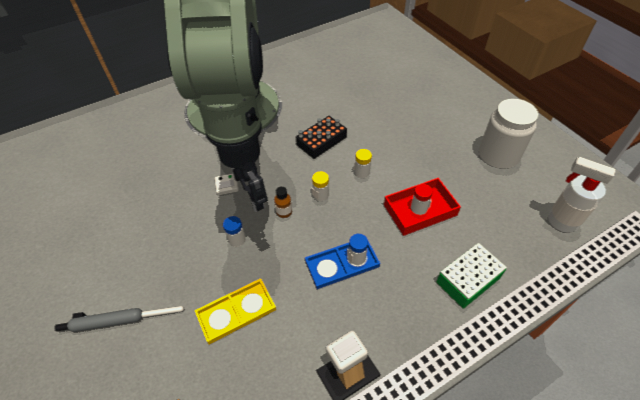

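The blue pot stands upright in the right-hand bay at (357,250), and the red pot is still in the bin at (423,200). Next is the second blue pot.

```bash
python3 -m handwheel '[{"dx":-2.4,"dy":-1.5,"dz":0,"wx":0,"wy":0,"wz":0,"claw":100},{"dx":-2.4,"dy":-1.4,"dz":0,"wx":0,"wy":0,"wz":0,"claw":100},{"dx":0,"dy":0,"dz":0,"wx":0,"wy":0,"wz":0,"claw":100},{"dx":0,"dy":0,"dz":4.2,"wx":0,"wy":0,"wz":0,"claw":100},{"dx":0,"dy":0,"dz":4.2,"wx":0,"wy":0,"wz":0,"claw":100},{"dx":0,"dy":0,"dz":4.1,"wx":0,"wy":0,"wz":0,"claw":100},{"dx":0,"dy":0,"dz":0,"wx":0,"wy":0,"wz":0,"claw":100}]'
```

```text
clock: 14.42
position: [0.4406, -0.1827, 0.0315]
tool_rot: [-3.138, -0.002, 1.572]
force: [0.3, -0.7, 0.5]
grip_width: 0.0854
finger_force: 0.0
```

```bash
python3 -m handwheel '[{"dx":0,"dy":0,"dz":0,"wx":0,"wy":0,"wz":0,"claw":20},{"dx":0,"dy":0,"dz":0,"wx":0,"wy":0,"wz":0,"claw":20},{"dx":0,"dy":0,"dz":0,"wx":0,"wy":0,"wz":0,"claw":20},{"dx":0,"dy":0,"dz":0,"wx":0,"wy":0,"wz":0,"claw":20},{"dx":0,"dy":0,"dz":0,"wx":0,"wy":0,"wz":0,"claw":20},{"dx":0,"dy":0,"dz":0,"wx":0,"wy":0,"wz":0,"claw":20}]' 40
```

```text
clock: 15.18
position: [0.4421, -0.1839, 0.0346]
tool_rot: [3.139, 0.0, 1.571]
force: [-1.9, 1.9, 14.9]
grip_width: 0.0391
finger_force: 38.4
```

```bash
python3 -m handwheel '[{"dx":0,"dy":0,"dz":-4,"wx":0,"wy":0,"wz":0,"claw":20},{"dx":0,"dy":0,"dz":-4.5,"wx":0,"wy":0,"wz":0,"claw":20},{"dx":0,"dy":0,"dz":-4.5,"wx":0,"wy":0,"wz":0,"claw":20},{"dx":3.4,"dy":4.4,"dz":0,"wx":0,"wy":0,"wz":0,"claw":20},{"dx":3.4,"dy":4.4,"dz":0,"wx":0,"wy":0,"wz":0,"claw":20},{"dx":3.4,"dy":4.4,"dz":0,"wx":0,"wy":0,"wz":0,"claw":20},{"dx":3.4,"dy":4.4,"dz":0,"wx":0,"wy":0,"wz":0,"claw":20},{"dx":0,"dy":0,"dz":0,"wx":0,"wy":0,"wz":0,"claw":20}]'; python3 -c "
from h import *
optics.grab_frame('scene');todo(.6175,-.0475)"
```

```text
clock: 16.18
position: [0.6195, -0.0441, 0.1633]
tool_rot: [3.14, -0.001, 1.576]
force: [-1.1, -0.0, -1.1]
grip_width: 0.0393
finger_force: 41.0
TCP [ 0.6179 -0.0463  0.1634] rpy [3.141 0.    1.573] dx(cm)=Y -0.11538069801530076 dy=X -0.04155250332599225
```

```bash
python3 -m handwheel '[{"dx":-0.1,"dy":0,"dz":4.5,"wx":0,"wy":0,"wz":0,"claw":20},{"dx":0,"dy":0,"dz":4,"wx":0,"wy":0,"wz":0,"claw":20},{"dx":0,"dy":0,"dz":3,"wx":0,"wy":0,"wz":0,"claw":20},{"dx":0,"dy":0,"dz":1.0,"wx":0,"wy":0,"wz":0,"claw":20},{"dx":0,"dy":0,"dz":0,"wx":0,"wy":0,"wz":0,"claw":60},{"dx":0,"dy":0,"dz":0,"wx":0,"wy":0,"wz":0,"claw":60},{"dx":0,"dy":0,"dz":0,"wx":0,"wy":0,"wz":0,"claw":60},{"dx":0,"dy":0,"dz":0,"wx":0,"wy":0,"wz":0,"claw":60}]'
```

```text
clock: 17.23
position: [0.6175, -0.0489, 0.0388]
tool_rot: [3.141, -0.0, 1.571]
force: [-0.1, 0.3, 0.7]
grip_width: 0.0513
finger_force: 0.0
```

```bash
python3 -m handwheel '[{"dx":0,"dy":0,"dz":-4,"wx":0,"wy":0,"wz":0,"claw":60},{"dx":0,"dy":0,"dz":-4,"wx":0,"wy":0,"wz":0,"claw":60},{"dx":0,"dy":0,"dz":-4,"wx":0,"wy":0,"wz":0,"claw":60},{"dx":4,"dy":-4,"dz":0,"wx":0,"wy":0,"wz":0,"claw":100},{"dx":4,"dy":-4,"dz":0,"wx":0,"wy":0,"wz":0,"claw":100},{"dx":4,"dy":-4,"dz":0,"wx":0,"wy":0,"wz":0,"claw":100},{"dx":4,"dy":-4,"dz":0,"wx":0,"wy":0,"wz":0,"claw":100},{"dx":4,"dy":0,"dz":0,"wx":0,"wy":0,"wz":0,"claw":100}]'
python3 - <<'E'
from h import *
f=optics.grab_frame("scene"); cv2.imwrite("pics/scene2.png",f["frame"])
f=optics.grab_frame("top")
print([(int(a),c.round().tolist(),proj_plane(f,c,.066).round(4).tolist()) for a,c,m in blobs(f,"yellow")])
todo(.421,.181)
E
```

```text
clock: 18.23
position: [0.4549, 0.1523, 0.1587]
tool_rot: [-3.141, -0.001, 1.571]
force: [1.0, 0.2, 0.1]
grip_width: 0.0855
finger_force: 0.0
[(1186, [426.0, 153.0], [0.5908, -0.2451]), (202, [303.0, 221.0], [0.43, 0.0488])]
TCP [0.4568 0.1554 0.1585] rpy [ 3.141e+00 -2.000e-03  1.576e+00] dx(cm)=Y 2.5621023830601275 dy=X -3.5756377308270695
```

View pics/scene2.png

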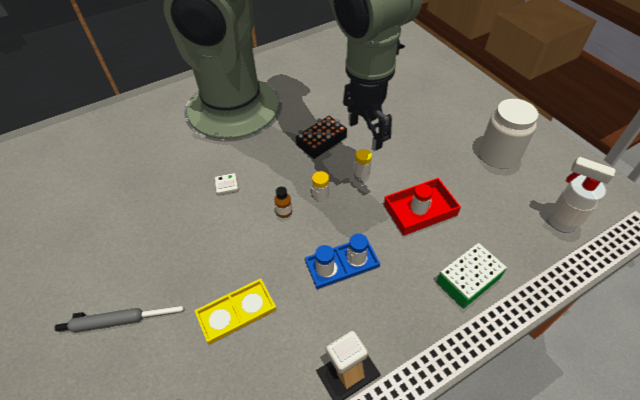

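Both blue pots stand upright in their bays, at (325,262) and (357,250). Next is the yellow pot at (363,160).

```bash
python3 -m handwheel '[{"dx":1.3,"dy":-1.8,"dz":0,"wx":0,"wy":0,"wz":0,"claw":100},{"dx":1.3,"dy":-1.8,"dz":0,"wx":0,"wy":0,"wz":0,"claw":100},{"dx":0,"dy":0,"dz":0,"wx":0,"wy":0,"wz":0,"claw":100},{"dx":0,"dy":0,"dz":4.2,"wx":0,"wy":0,"wz":0,"claw":100},{"dx":0,"dy":0,"dz":4.2,"wx":0,"wy":0,"wz":0,"claw":100},{"dx":0,"dy":0,"dz":4.1,"wx":0,"wy":0,"wz":0,"claw":100},{"dx":0,"dy":0,"dz":0,"wx":0,"wy":0,"wz":0,"claw":100}]'
```

```text
clock: 19.2
position: [0.4208, 0.1755, 0.0318]
tool_rot: [-3.138, 0.002, 1.569]
force: [0.6, 0.1, -0.5]
grip_width: 0.0859
finger_force: 0.0
```

```bash
python3 -m handwheel '[{"dx":0,"dy":0,"dz":0,"wx":0,"wy":0,"wz":0,"claw":20},{"dx":0,"dy":0,"dz":0,"wx":0,"wy":0,"wz":0,"claw":20},{"dx":0,"dy":0,"dz":0,"wx":0,"wy":0,"wz":0,"claw":20},{"dx":0,"dy":0,"dz":0,"wx":0,"wy":0,"wz":0,"claw":20},{"dx":0,"dy":0,"dz":0,"wx":0,"wy":0,"wz":0,"claw":20},{"dx":0,"dy":0,"dz":0,"wx":0,"wy":0,"wz":0,"claw":20}]' 40
```

```text
clock: 19.95
position: [0.4219, 0.1776, 0.0346]
tool_rot: [3.14, -0.001, 1.571]
force: [-1.8, -1.6, 16.7]
grip_width: 0.0394
finger_force: 38.1
```

```bash
python3 -m handwheel '[{"dx":0,"dy":0,"dz":-4,"wx":0,"wy":0,"wz":0,"claw":20},{"dx":0,"dy":0,"dz":-4.5,"wx":0,"wy":0,"wz":0,"claw":20},{"dx":0,"dy":0,"dz":-4.5,"wx":0,"wy":0,"wz":0,"claw":20},{"dx":-4.75,"dy":1.8,"dz":0,"wx":0,"wy":0,"wz":0,"claw":20},{"dx":-4.75,"dy":1.8,"dz":0,"wx":0,"wy":0,"wz":0,"claw":20},{"dx":-4.75,"dy":1.8,"dz":0,"wx":0,"wy":0,"wz":0,"claw":20},{"dx":-4.75,"dy":1.8,"dz":0,"wx":0,"wy":0,"wz":0,"claw":20},{"dx":-4.75,"dy":1.8,"dz":0,"wx":0,"wy":0,"wz":0,"claw":20}]'
```

```text
clock: 20.95
position: [0.5118, -0.0618, 0.1641]
tool_rot: [3.14, -0.0, 1.571]
force: [1.3, 1.3, -0.6]
grip_width: 0.0391
finger_force: 40.7
```

```bash
python3 -m handwheel '[{"dx":-4.75,"dy":1.8,"dz":0,"wx":0,"wy":0,"wz":0,"claw":20},{"dx":-4.75,"dy":1.8,"dz":0,"wx":0,"wy":0,"wz":0,"claw":20},{"dx":-4.75,"dy":1.8,"dz":0,"wx":0,"wy":0,"wz":0,"claw":20},{"dx":-4.75,"dy":1.8,"dz":0,"wx":0,"wy":0,"wz":0,"claw":20},{"dx":-4.75,"dy":1.8,"dz":0,"wx":0,"wy":0,"wz":0,"claw":20},{"dx":0,"dy":0,"dz":0,"wx":0,"wy":0,"wz":0,"claw":20},{"dx":0,"dy":0,"dz":0,"wx":0,"wy":0,"wz":0,"claw":20}]'; python3 -c "
from h import *
todo(.603,-.300)"
```

```text
clock: 21.82
position: [0.6011, -0.2974, 0.1636]
tool_rot: [-3.142, -0.0, 1.571]
force: [0.2, 0.1, -0.9]
grip_width: 0.0391
finger_force: 40.7
TCP [ 0.6011 -0.2974  0.1636] rpy [-3.142 -0.     1.571] dx(cm)=Y -0.25666783837197116 dy=X 0.1904509857140968
```

```bash
python3 -m handwheel '[{"dx":-0.2,"dy":0.2,"dz":4.5,"wx":0,"wy":0,"wz":0,"claw":20},{"dx":0,"dy":0,"dz":4,"wx":0,"wy":0,"wz":0,"claw":20},{"dx":0,"dy":0,"dz":3,"wx":0,"wy":0,"wz":0,"claw":20},{"dx":0,"dy":0,"dz":1.0,"wx":0,"wy":0,"wz":0,"claw":20},{"dx":0,"dy":0,"dz":0,"wx":0,"wy":0,"wz":0,"claw":60},{"dx":0,"dy":0,"dz":0,"wx":0,"wy":0,"wz":0,"claw":60},{"dx":0,"dy":0,"dz":0,"wx":0,"wy":0,"wz":0,"claw":60},{"dx":0,"dy":0,"dz":0,"wx":0,"wy":0,"wz":0,"claw":60}]'
```

```text
clock: 22.82
position: [0.6035, -0.2998, 0.0387]
tool_rot: [3.141, 0.0, 1.571]
force: [-0.3, 0.5, 0.6]
grip_width: 0.0515
finger_force: 0.0
```

```bash
python3 -m handwheel '[{"dx":0,"dy":0,"dz":-4,"wx":0,"wy":0,"wz":0,"claw":60},{"dx":0,"dy":0,"dz":-4,"wx":0,"wy":0,"wz":0,"claw":60},{"dx":0,"dy":0,"dz":-4,"wx":0,"wy":0,"wz":0,"claw":60},{"dx":5,"dy":-2.5,"dz":0,"wx":0,"wy":0,"wz":0,"claw":100},{"dx":5,"dy":-2.5,"dz":0,"wx":0,"wy":0,"wz":0,"claw":100},{"dx":5,"dy":-2.5,"dz":0,"wx":0,"wy":0,"wz":0,"claw":100},{"dx":5,"dy":-2.5,"dz":0,"wx":0,"wy":0,"wz":0,"claw":100},{"dx":5,"dy":-2.5,"dz":0,"wx":0,"wy":0,"wz":0,"claw":100}]'
```

```text
clock: 23.82
position: [0.4774, -0.0484, 0.1585]
tool_rot: [3.141, -0.0, 1.571]
force: [2.0, 1.1, 0.9]
grip_width: 0.0853
finger_force: 0.0
```

```bash
python3 -m handwheel '[{"dx":5,"dy":-2.5,"dz":0,"wx":0,"wy":0,"wz":0,"claw":100},{"dx":4.5,"dy":-2,"dz":0,"wx":0,"wy":0,"wz":0,"claw":100},{"dx":0,"dy":0,"dz":0,"wx":0,"wy":0,"wz":0,"claw":100},{"dx":0,"dy":0,"dz":0,"wx":0,"wy":0,"wz":0,"claw":100}]'
python3 - <<'E'
from h import *
f=optics.grab_frame("scene"); cv2.imwrite("pics/scene3.png",f["frame"])
todo(.4275,.0505)
E
```

```text
clock: 24.32
position: [0.4336, 0.0449, 0.1586]
tool_rot: [3.141, -0.0, 1.571]
force: [0.3, -0.6, 0.6]
grip_width: 0.0852
finger_force: 0.0
TCP [0.4337 0.0444 0.1585] rpy [3.141 0.    1.57 ] dx(cm)=Y 0.6110124898972182 dy=X -0.6196296611045649
```

View pics/scene3.png

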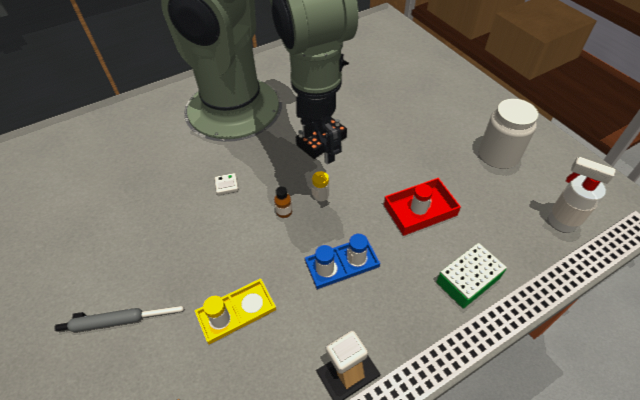

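The first yellow pot stands upright in the left bay at (216,312). The last one is at (320,187), and the bottle is undisturbed at (283,203).

```bash
python3 -m handwheel '[{"dx":0.6,"dy":-0.6,"dz":0,"wx":0,"wy":0,"wz":0,"claw":100},{"dx":0,"dy":0,"dz":4.2,"wx":0,"wy":0,"wz":0,"claw":100},{"dx":0,"dy":0,"dz":4.2,"wx":0,"wy":0,"wz":0,"claw":100},{"dx":0,"dy":0,"dz":4.1,"wx":0,"wy":0,"wz":0,"claw":100},{"dx":0,"dy":0,"dz":0,"wx":0,"wy":0,"wz":0,"claw":100}]'
```

```text
clock: 25.0
position: [0.4258, 0.05, 0.0318]
tool_rot: [-3.137, 0.001, 1.569]
force: [0.3, -1.6, 0.8]
grip_width: 0.0854
finger_force: 0.0
```

```bash
python3 -m handwheel '[{"dx":0,"dy":0,"dz":0,"wx":0,"wy":0,"wz":0,"claw":20},{"dx":0,"dy":0,"dz":0,"wx":0,"wy":0,"wz":0,"claw":20},{"dx":0,"dy":0,"dz":0,"wx":0,"wy":0,"wz":0,"claw":20},{"dx":0,"dy":0,"dz":0,"wx":0,"wy":0,"wz":0,"claw":20},{"dx":0,"dy":0,"dz":0,"wx":0,"wy":0,"wz":0,"claw":20},{"dx":0,"dy":0,"dz":0,"wx":0,"wy":0,"wz":0,"claw":20}]' 40
```

```text
clock: 25.75
position: [0.428, 0.0515, 0.0345]
tool_rot: [3.14, -0.001, 1.571]
force: [-1.4, 0.2, 16.5]
grip_width: 0.039
finger_force: 38.1
```

```bash
python3 -m handwheel '[{"dx":0,"dy":0,"dz":-4,"wx":0,"wy":0,"wz":0,"claw":20},{"dx":0,"dy":0,"dz":-4.5,"wx":0,"wy":0,"wz":0,"claw":20},{"dx":0,"dy":0,"dz":-4.5,"wx":0,"wy":0,"wz":0,"claw":20},{"dx":-4.6,"dy":3,"dz":0,"wx":0,"wy":0,"wz":0,"claw":20},{"dx":-4.6,"dy":3,"dz":0,"wx":0,"wy":0,"wz":0,"claw":20},{"dx":-4.6,"dy":3,"dz":0,"wx":0,"wy":0,"wz":0,"claw":20},{"dx":-4.6,"dy":3,"dz":0,"wx":0,"wy":0,"wz":0,"claw":20},{"dx":-4.6,"dy":3,"dz":0,"wx":0,"wy":0,"wz":0,"claw":20}]'
```

```text
clock: 26.75
position: [0.5781, -0.1802, 0.1641]
tool_rot: [3.141, -0.0, 1.571]
force: [0.6, 2.0, -0.7]
grip_width: 0.0391
finger_force: 40.8
```

```bash
python3 -m handwheel '[{"dx":-4.6,"dy":3,"dz":0,"wx":0,"wy":0,"wz":0,"claw":20},{"dx":0,"dy":0,"dz":0,"wx":0,"wy":0,"wz":0,"claw":20},{"dx":0,"dy":0,"dz":0,"wx":0,"wy":0,"wz":0,"claw":20}]'; python3 -c "
from h import *
todo(.6045,-.225)"
```

```text
clock: 27.12
position: [0.6069, -0.2244, 0.1635]
tool_rot: [-3.141, -0.0, 1.571]
force: [-0.1, -0.6, -0.8]
grip_width: 0.0389
finger_force: 40.8
TCP [ 0.6069 -0.2244  0.1635] rpy [-3.141 -0.     1.571] dx(cm)=Y -0.055967057341568816 dy=X -0.24468902663160597
```

```bash
python3 -m handwheel '[{"dx":0,"dy":-0.2,"dz":4.5,"wx":0,"wy":0,"wz":0,"claw":20},{"dx":0,"dy":0,"dz":4,"wx":0,"wy":0,"wz":0,"claw":20},{"dx":0,"dy":0,"dz":3,"wx":0,"wy":0,"wz":0,"claw":20},{"dx":0,"dy":0,"dz":1.0,"wx":0,"wy":0,"wz":0,"claw":20},{"dx":0,"dy":0,"dz":0,"wx":0,"wy":0,"wz":0,"claw":60},{"dx":0,"dy":0,"dz":0,"wx":0,"wy":0,"wz":0,"claw":60},{"dx":0,"dy":0,"dz":0,"wx":0,"wy":0,"wz":0,"claw":60},{"dx":0,"dy":0,"dz":0,"wx":0,"wy":0,"wz":0,"claw":60}]'
```

```text
clock: 28.12
position: [0.6054, -0.2248, 0.0387]
tool_rot: [3.141, 0.0, 1.571]
force: [0.2, 0.2, -0.3]
grip_width: 0.0509
finger_force: 0.0
```

```bash
python3 -m handwheel '[{"dx":0,"dy":0,"dz":-4,"wx":0,"wy":0,"wz":0,"claw":60},{"dx":0,"dy":0,"dz":-5,"wx":0,"wy":0,"wz":0,"claw":60},{"dx":0,"dy":0,"dz":-5,"wx":0,"wy":0,"wz":0,"claw":60},{"dx":-3,"dy":-4,"dz":0,"wx":0,"wy":0,"wz":0,"claw":60},{"dx":-3,"dy":-4,"dz":0,"wx":0,"wy":0,"wz":0,"claw":60},{"dx":-3,"dy":-4,"dz":0,"wx":0,"wy":0,"wz":0,"claw":60},{"dx":0,"dy":0,"dz":0,"wx":0,"wy":0,"wz":0,"claw":60},{"dx":0,"dy":0,"dz":0,"wx":0,"wy":0,"wz":0,"claw":60}]'
python3 - <<'E'
from h import *
cv2.imwrite("pics/scene4.png",optics.grab_frame("scene")["frame"])
f=optics.grab_frame("top"); cv2.imwrite("pics/top4.png",cv2.resize(f["frame"][100:280,180:500],None,fx=2.5,fy=2.5))
E
```

```text
clock: 29.12
position: [0.4858, -0.3146, 0.1785]
tool_rot: [3.141, -0.0, 1.571]
force: [-0.1, 0.1, -0.0]
grip_width: 0.0511
finger_force: 0.0
```

View pics/scene4.png

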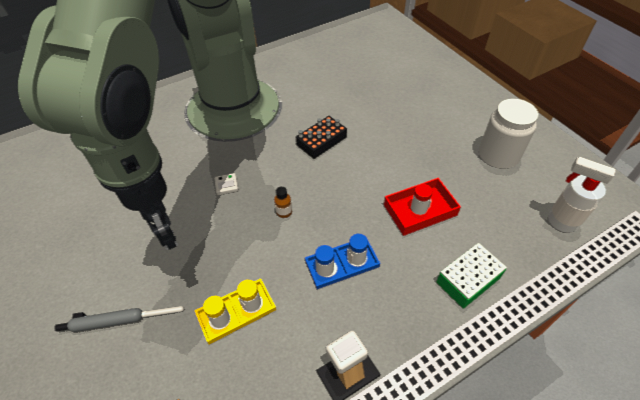

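View pics/top4.png

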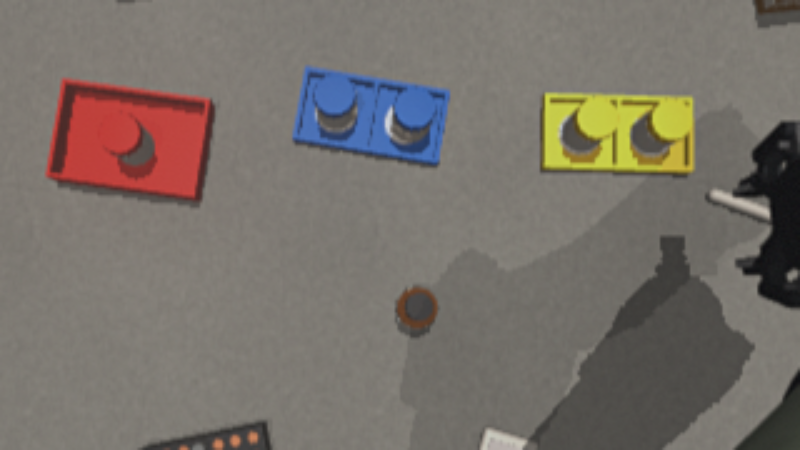

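Every pot stands upright in its place, one per bay. Blue is at (325,262) and (357,250), yellow at (216,312) and (248,296), and red in the bin at (423,200). The bottle is untouched and the gripper is clear, so I'll hand in.

```bash
python3 -c "
from workcell import job_done
print(job_done())"
```

```text
the job is handed in; nothing more can be done
None
```

I handed the job in at about 29 s: the red-capped pot went into the bin first, then the blue and yellow pots upright in their trays, one per bay. The final pictures show the bottle undisturbed; no verdict was returned.

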